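Pack the specimen tray, then hold the carrier's lid at 60 degrees

TASK

Pack the small white tray for dispatch: stand the specimen cup, the squeeze bottle and the small brown screw-cap bottle upright in the compartments that fit them, fully down and let go (the dropper bottle with the rubber bulb stays out). Then lift the lid of the insulated carrier by its front handle to about 60 degrees, never past 75, so that a colleague with both hands on the tray can lower it in beside the first one; the lid has no stay and falls shut, so the program must finish while still holding it open, steady at that angle. Leave the tray and everything else where they stand.

Things in the scene. Friction and masses are not known exactly. Their poses are not given: they have to be found in the camera images.
- board: fixed light grey work board on the counter, 360 (x) x 700 (y) x 32 mm thick: everything to handle stands on it, so on a surface 32 mm above the counter; origin at the centre of its underside
- carrier: fixed, heavy grey insulated box on the board, 178 (x) x 215 (y) x 104 mm high without its lid; origin at the centre of its underside; x points from its handle side to its hinge side, z up. Holds one tray already, beside a free place for the second
- lid (a joint): the carrier's grey lid, 24 mm thick, 182 mm from hinge to front face, about 0.8 kg: angle in rad, 0 shut, grows as the front is lifted (60 degrees = 1.047), stop at 1.75. Free hinge: falls shut from any angle below about 1.4
- lid_hinge (a point): point on the lid's hinge axis, midway along it, at the carrier's back upper edge, 107 mm above the board; the axis runs along the carrier's y. Fixed to the carrier
- lid_handle (a point): middle of the lid's handle, which moves with the lid: a round steel bar 12 mm thick that runs along the carrier's y, 92 mm of it straight and free, 40 mm in front of the lid's front face (centre of the bar to the face). From the hinge axis it lies 222 mm along the lid and 10 mm off at right angles, so 117 mm above the board when shut
- tray: loose white tray on the board, 70 (x) x 153 (y; 165 with its end lips) x 35 mm high, 0.7 kg; origin at the centre of its underside, z up. Walls and floor 4 mm. A single row along y of three square compartments, 31 mm deep, open above
- pocket_cup (a point): centre of the floor of the 62 mm square compartment at the tray's +y end; for the specimen cup
- pocket_saline (a point): centre of the floor of the 41 mm square compartment in the middle; for the squeeze bottle
- pocket_oil (a point): centre of the floor of the 34 mm square compartment at the tray's -y end; for the small brown bottle
- cup: white specimen cup with a screw lid, to pack: 69 mm high, tapered body up to 56 mm across, lid 63 mm across from 58 to 69 mm above its underside; origin at the centre of its underside, z up; about 0.09 kg
- saline: white squeeze bottle, to pack: 35 mm across, body to 66 mm, then a cap 21 mm across to 78 mm; origin at the centre of its underside, z up; 0.06 kg
- oil: small brown bottle with a plain screw cap, to pack: 28 mm across, body to 50 mm, then a cap 17 mm across to 59 mm; origin at the centre of its underside, z up; 0.04 kg
- dropper: brown dropper bottle with a rubber bulb, 31 mm across, 85 mm high; stands between the things to pack and the carrier but is not one of them; leave it; origin at the centre of its underside
- slides: small carton, 32 x 82 x 27 mm, behind the tray; leave it
- cover_box: small flat square box, 34 x 34 x 14 mm, near the board's front edge; leave it
- syringe: capped syringe, 132 mm long, lying before the carrier; leave it
- marker: black marker pen, 135 mm long, lying near the board's front left corner; leave it
Mind the look-alikes: they are no part of the job. There is more than one size of the cover_box; the job needs the larger.

How it is judged:
By the outcome, as a careful person would: the job done as asked, in the order asked, and still so for the second after the job is handed in, while the arm keeps its last pose, push and grip.
It also fails if it takes over 72 s, if anything falls off the work surface, if the arm or the gripper's body presses on something with over 40 N, if the wrist force passes 120 N, or if a joint passes its speed limit or range.

ROBOT

A 7-joint arm with a two-finger parallel gripper is mounted at the origin on a cart in front of the work surface, level with it; the furniture and walls round the work are solid. World frame = base frame: x ahead of the robot, y to its left, z up, the work surface at z = 0. Lengths are in m, angles in rad, forces in N, time in s.
With the tool pointing down it reaches from about 0.425 to 0.875 m from the base axis. Payload 4.7 kg.
Tool frame: the origin (TCP) lies at the very end of the fingers, on their centre line; the grasp point (between the pads) lies 19 mm behind it; z points along the fingers, y is the line along which they close (so a half turn about z gives the same grasp; the last joint's range is limited). The gripper opens to 87 mm and grips with 3 to 60 N. Pads are 19 mm wide; open, the fingers measure 117 mm over their backs; the gripper's body (75 mm by 190 mm) begins 51 mm behind the grasp point.
Start: joints at [1.245, 0.321, -0.07, 1.45, 0.023, 1.371, -0.057], TCP at [0.217, -0.613, 0.223] pointing down, gripper open.
Joint ranges: [-2.86, 2.86], [-0.3, 2.09], [-1.38, 1.24], [0.06, 2.45], [-1.56, 4.7], [0.09, 2.05], [-2.69, 2.69]. Speed limits (rad/s): [2.57, 2.57, 3.14, 3.14, 3.14, 3.14, 3.14].

INTERFACE

Orientations are given as a rotation vector (axis times angle).
In Python, from bench import ctrl, get_image, job gives the robot as it stands.
- The arm moves only by the shell command python3 -m crank 'ROWS' [FORCE]. ROWS is JSON, a list that holds one entry, the list of rows, each a list of 5 numbers: the shift along the tool's x, y, z in mm, then the turn about the tool's z in rad, then the closure, from -1 (fully open) to 1 (shut), so that 0 is half open. A call has 1 to 10 rows; each row shifts and turns the commanded pose from where the row before left it, along the tool's axes as they then stand; what a row does not reach is not made up. A row lasts 1/12 s, in which the tool goes at most 41.7 mm and 7.16 degrees, less where a joint would pass 70% of its speed; a pose out of reach is approached as far as the arm can. A call with a gripper value outside its range is refused whole. The fingers move at their own pace and stop on an object; FORCE is the grip in N (left out, the last holds). Time passes only in rows, so rows that do not move let the fingers close. It gives the time, the measured TCP pose, the force, the opening and the grip force at its end, in the units of the state.
- ctrl.get_state(): the state, without advancing time (a new reading comes with each control period).
- get_image(name): name is "scene" or "side" or "wrist"; returns a dict with "pixels" (420x560x3 uint8, red, green, blue), "fx", "fy", "cx", "cy" (pixels), "k1" (the pictures are not rectified: a ray, as slopes to the right and down, at radius r is drawn at 1 + k1 r^2 times it, then the intrinsics apply), "T" (4x4, takes a point from camera to world coordinates); the wrist camera has in their place "T_tool_cam" (4x4, takes a point from camera to tool coordinates, whose origin is the TCP and whose axes are the flange's). Camera axes: x right, y down, z forward; pixel columns grow to the right and rows downward; lengths in m; the calibration is good to about 2 mm. A picture is of the moment at which its call begins: read the wrist's pose just before it. There is no depth.
- job.close_job(): hands the job in; it is judged then, once.
The state is a dict: "time": time; "joint_positions": joint angles; "qd": joint speeds; "joint_torque": joint torques, N m; "position": TCP position; "tool_rot": TCP orientation; "ft_force": force on the tool from outside, world axes, zero at the start; "torque": the same for the moment, N m; "grip_width": opening from 0.0 (shut) to 1.0 (fully open); "grip_force": force on a finger pad.
Only numpy, scipy, OpenCV 4.12 (cv2) and the standard library are available. Lean on these libraries where they do the work, as an engineer would, in place of code of your own. Each camera call takes 0.05 s, during which the arm holds its last target. There are 200 camera calls.

## Working session

There is one attempt and no reset: what is moved stays moved. The work goes in short steps, Python scripts to look and compute and a shell command to move; the robot and the scene stay as the last step left them, time stands still between calls to the robot, and variables do not carry over. Pictures are saved under pics/ and viewed, at most 10 in all, crops included, and the job is handed in when it is done.

```bash
ls; mkdir -p pics
python3 - <<'E'
from bench import ctrl,get_image
import cv2,numpy as np
s=ctrl.get_state();print(s)
for n in("scene","side","wrist"):
    d=get_image(n);cv2.imwrite(f"pics/{n}0.png",d["pixels"][:,:,::-1])
    print(n,{k:(np.round(v,4).tolist()) for k,v in d.items() if k!="pixels"})
E
```

```text
pics
{'time': 0.0, 'joint_positions': array([ 1.24506991,  0.32183524, -0.07007081,  1.45164504,  0.02259256,
        1.37077122, -0.05689142]), 'qd': array([ 5.33421610e-04, -3.38391466e-04, -6.51322030e-04, -2.18897607e-04,
        1.00489955e-03, -7.23891481e-04, -7.62916862e-05]), 'joint_torque': array([ 1.10350327e-04, -4.91287351e+01, -4.03740825e-01, -3.12528241e+01,
       -6.37660269e-02,  4.36730019e-02,  1.88500258e-04]), 'position': array([ 0.216431  , -0.61234541,  0.22146847]), 'tool_rot': array([-3.09454460e+00, -5.30961105e-01,  6.39394725e-04]), 'ft_force': array([ 0.04904228, -0.28471181,  0.7467702 ]), 'torque': array([ 0.00154248,  0.0122339 , -0.02542381]), 'grip_force': 0.0, 'grip_width': 0.9998890156927525}
scene {'fx': 480.3018, 'fy': 480.3018, 'cx': 274.4624, 'cy': 216.1593, 'k1': 0.0374, 'T': [[-0.5265, -0.6319, 0.5687, -0.1822], [-0.8502, 0.39, -0.3537, 0.6207], [0.0018, -0.6698, -0.7426, 1.0872], [0.0, 0.0, 0.0, 1.0]]}
side {'fx': 452.5259, 'fy': 452.5259, 'cx': 279.3182, 'cy': 210.6382, 'k1': -0.0639, 'T': [[-0.9318, -0.1882, 0.3104, 0.0737], [-0.3621, 0.422, -0.8312, 1.3484], [0.0255, -0.8869, -0.4613, 0.7777], [0.0, 0.0, 0.0, 1.0]]}
wrist {'fx': 312.334, 'fy': 312.334, 'cx': 277.4434, 'cy': 213.3268, 'k1': -0.0467, 'T_tool_cam': [[-0.0, -0.9631, -0.2693, 0.074], [1.0, -0.0001, 0.0003, -0.0009], [-0.0003, -0.2693, 0.9631, -0.1624], [0.0, 0.0, 0.0, 1.0]]}
```

View pics/scene0.png

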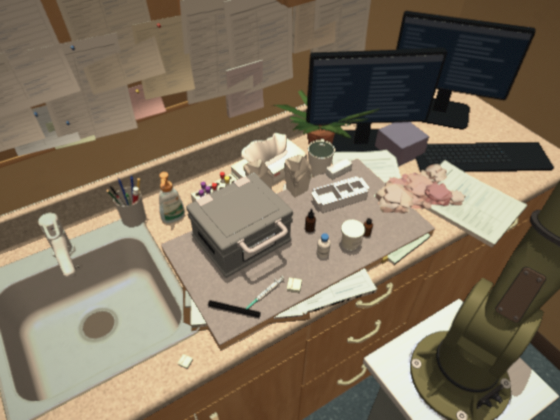

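View pics/side0.png

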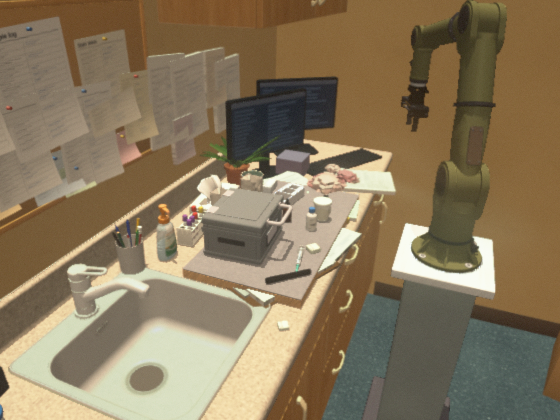

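The scene picture shows the carrier at (250,225) and the tray at (340,190). The cup is at (352,234), the squeeze bottle at (323,244), the small brown bottle at (368,227) and the dropper at (310,221). There are two candidates for the brown bottle. The one at (368,227) looks short with a plain cap, while the one at (310,221) looks taller with a bulb, so I'll confirm in an enlarged crop.

Run:
```python
import cv2
a=cv2.imread("pics/scene0.png")
c=cv2.resize(a[165:265,285:395],None,fx=5.4,fy=5.4,interpolation=cv2.INTER_CUBIC)
cv2.imwrite("pics/c1.png",c)
c=cv2.resize(a[165:295,165:305],None,fx=4,fy=4,interpolation=cv2.INTER_CUBIC)
cv2.imwrite("pics/c2.png",c)
```

```text
(no output)
```

View pics/c1.png

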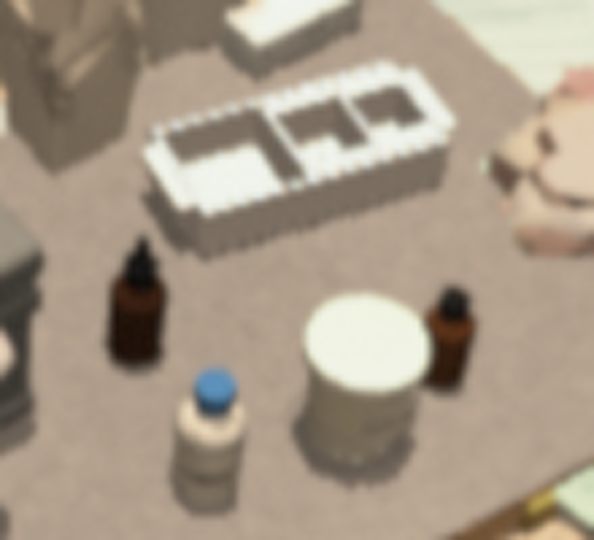

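View pics/c2.png

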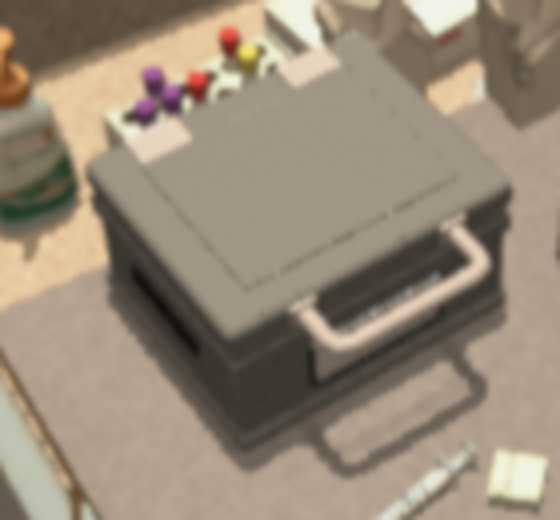

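```bash
cat > h.py <<'E'
from bench import ctrl,get_image
import cv2,numpy as np
from scipy.spatial.transform import Rotation as R
def pose():
    s=ctrl.get_state();T=np.eye(4);T[:3,:3]=R.from_rotvec(s["tool_rot"]).as_matrix();T[:3,3]=s["position"];return T
def cam(d,T=None): return d["T"] if "T" in d else T@d["T_tool_cam"]
def unproj(d,C,px,z):
    K=np.array([[d["fx"],0,d["cx"]],[0,d["fy"],d["cy"]],[0,0,1]])
    n=cv2.undistortPoints(np.array([[px]],float),K,np.array([d["k1"],0,0,0.]))[0,0]
    r=C[:3,:3]@[n[0],n[1],1];return C[:3,3]+r*(z-C[2,3])/r[2]
def proj(d,C,P):
    K=np.array([[d["fx"],0,d["cx"]],[0,d["fy"],d["cy"]],[0,0,1]])
    M=np.linalg.inv(C);return cv2.projectPoints(np.array(P,float).reshape(-1,3),cv2.Rodrigues(M[:3,:3])[0],M[:3,3],K,np.array([d["k1"],0,0,0.]))[0][:,0]
def to(T,p): return np.round(1000*(T[:3,:3].T@(np.array(p)-T[:3,3])),1)
E
python3 - <<'E'
from h import *
d=get_image("scene");C=cam(d)
def f(n,x,y,z,s=5.4,ox=285):print(n,unproj(d,C,(ox+(x+.5)/s-.5,165+(y+.5)/s-.5),z)[:2].round(4))
f("cup",367,340,.101);f("sal",216,386,.110);f("oil",454,298,.091);f("drop",137,355,.032)
for n,x,y in(("t lb",150,130),("lf",205,213),("rf",448,150),("rb",392,68)):f(n,x,y,.067)
f("div1",272,110,.067);f("div1b",300,185,.067);f("div2",347,93,.067);f("div2b",370,150,.067)
f("hL",345,340,.149,4,165);f("hR",485,265,.149,4,165)
for n,x,y in(("lid fl",235,335),("fr",510,190),("bl",92,175),("br",352,38)):f(n,x,y,.160,4,165)
T=pose();print(T.round(3))
E
```

```text
cup [ 0.4268 -0.007 ]
sal [0.4365 0.0799]
oil [ 0.4321 -0.0689]
drop [0.5254 0.06  ]
t lb [ 0.634  -0.0213]
lf [ 0.5658 -0.0102]
rf [ 0.5344 -0.1527]
rb [ 0.6028 -0.1675]
div1 [ 0.6111 -0.0888]
div1b [ 0.5557 -0.0667]
div2 [ 0.5999 -0.1331]
div2b [ 0.557 -0.116]
hL [0.4722 0.2822]
hR [0.4778 0.1756]
lid fl [0.5033 0.3415]
fr [0.5157 0.1322]
bl [0.6715 0.3591]
br [0.696  0.1474]
[[ 0.943  0.333 -0.     0.216]
 [ 0.333 -0.943  0.001 -0.613]
 [-0.    -0.001 -1.     0.222]
 [ 0.     0.     0.     1.   ]]
```

The crop confirms it: the bottle at crop (450,340), full picture (368,227), is short with a plain cap, so it is the oil bottle. The one at crop (137,310), full picture (310,221), has the pointed bulb, so it is the dropper and stays. The second crop shows the handle bar from (345,340) to (485,265) in crop pixels. Next I move above the tray and bottles for a wrist view.

```bash
python3 -m crank '[[[24,-20.8,-4,0,-1],[24,-20.8,-4,0,-1],[24,-20.8,-4,0,-1],[24,-20.8,-4,0,-1],[24,-20.8,-4,0,-1],[24,-20.8,-4,0,-1],[24,-20.8,-4,0,-1],[24,-20.8,-4,0,-1],[24,-20.8,-4,0,-1],[24,-20.8,-4,0,-1]]]' 30
python3 -m crank '[[[24,-20.8,-4,0,-1],[24,-20.8,-4,0,-1],[24,-20.8,-4,0,-1],[24,-20.8,-4,0,-1],[24,-20.8,-4,0,-1],[24,-20.8,-4,0,-1],[24,-20.8,-4,0,-1],[24,-20.8,-4,0,-1],[24,-20.8,-4,0,-1],[24,-20.8,-4,0,-1]]]'
python3 -m crank '[[[0,0,0,-0.112,-1],[0,0,0,-0.112,-1],[0,0,0,-0.112,-1],[0,0,0,-0.112,-1],[0,0,0,-0.112,-1],[0,0,0,-0.112,-1],[0,0,0,-0.112,-1],[0,0,0,-0.112,-1],[0,0,0,-0.112,-1],[0,0,0,0,-1]]]'
python3 - <<'E'
from h import *
T=pose();print(T.round(4),ctrl.get_state()["joint_positions"].round(2))
d=get_image("wrist");a=d["pixels"][:,:,::-1];cv2.imwrite("pics/w1.png",a);np.save("T1.npy",T)
cv2.imwrite("pics/w1b.png",cv2.resize(a,(800,600),interpolation=cv2.INTER_CUBIC))
E
```

```text
time: 1.03
position: [0.374, -0.3352, 0.2627]
tool_rot: [3.096, 0.531, -0.0]
ft_force: [0.7, -1.0, 1.0]
grip_width: 1.004
grip_force: 0.0
time: 1.87
position: [0.5309, -0.0593, 0.3028]
tool_rot: [3.096, 0.531, 0.0]
ft_force: [0.1, -0.4, -0.2]
grip_width: 1.001
grip_force: 0.0
time: 2.7
position: [0.5303, -0.0606, 0.3024]
tool_rot: [-2.452, -1.964, 0.001]
ft_force: [-0.0, -0.8, -0.4]
grip_width: 1.0
grip_force: 0.0
[[ 2.184e-01  9.758e-01 -4.000e-04  5.303e-01]
 [ 9.758e-01 -2.184e-01 -1.000e-04 -6.060e-02]
 [-2.000e-04 -4.000e-04 -1.000e+00  3.024e-01]
 [ 0.000e+00  0.000e+00  0.000e+00  1.000e+00]] [ 0.68  0.08 -0.65  1.59  0.05  1.49 -0.19]
```

View pics/w1b.png

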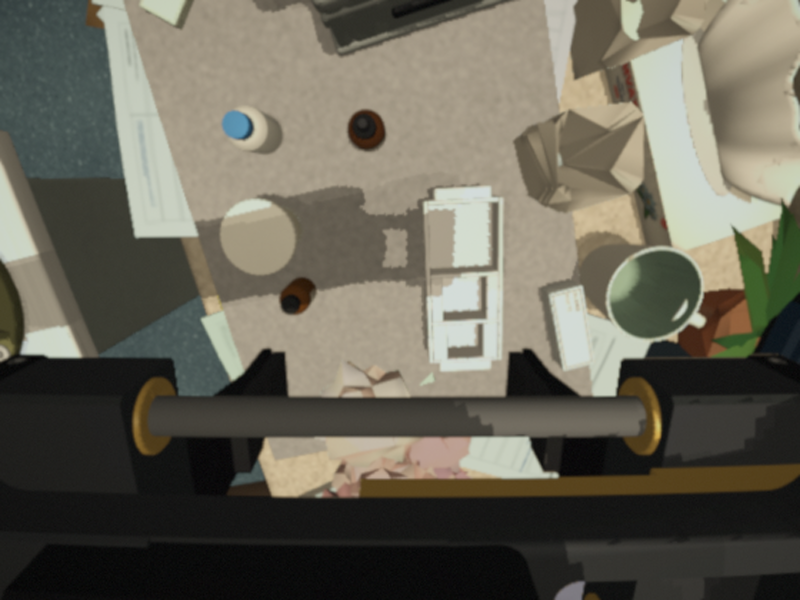

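The wrist view (800x600) shows the cup lid at (258,237), the blue squeeze-bottle cap at (237,124) and the oil cap at (291,300). The tray's rim corners are near (425,199), (503,197), (500,360) and (430,360).

Run:
```python
from h import *
T=np.load("T1.npy");d=get_image("wrist");C=cam(d,T)
f=lambda x,y,z:unproj(d,C,((x+.5)*.7-.5,(y+.5)*.7-.5),z)
for n,x,y,z in(("cup",258,237,.101),("sal",237,124,.110),("oil",291,300,.091),("drop",364,125,.117)):
    p=f(x,y,z);print(n,p[:2].round(4))
c=np.array([f(x,y,.067)[:2] for x,y in((425,199),(503,197),(500,360),(430,360))]);print(c.round(4))
# rim fit on white pixels: hull of tray top, project model for candidate overlay
ctr=c.mean(0);ax=(c[0]+c[1]-c[2]-c[3]);yaw=np.degrees(np.arctan2(-ax[0],ax[1]));print(ctr,yaw,np.linalg.norm(ax)/2)
for (ctr,yaw,col) in((ctr,yaw,(0,0,255)),):
    img=cv2.imread("pics/w1b.png");r=np.radians(yaw);Rm=np.array([[np.cos(r),-np.sin(r)],[np.sin(r),np.cos(r)]])
    def box(cx,cy,hx,hy,z,col):
        P=[np.r_[ctr+Rm@[cx+a*hx,cy+b*hy],z] for a,b in((-1,-1),(1,-1),(1,1),(-1,1))]
        cv2.polylines(img,[np.int32((proj(d,C,P)+.5)/.7*8-4)],True,col,1,cv2.LINE_AA,3)
    box(0,0,.035,.0765,.067,(0,0,255))
    for cy,h in((.0415,.031),(-.014,.0205),(-.0555,.017)): box(0,cy,h,h,.067,(0,160,0)); box(0,cy,h,h,.036,(255,0,0))
    cv2.imwrite("pics/o1.png",cv2.resize(img[170:390,400:530],None,fx=2.6,fy=2.6,interpolation=cv2.INTER_CUBIC))
```

```text
cup [ 0.4264 -0.0063]
sal [0.4387 0.0791]
oil [ 0.435  -0.0655]
drop [0.5318 0.0559]
[[ 0.5672 -0.0085]
 [ 0.634  -0.0215]
 [ 0.6073 -0.172 ]
 [ 0.5415 -0.1571]]
[ 0.5874896  -0.08975719] -9.955169353501034 0.15183769634835934
```

View pics/o1.png

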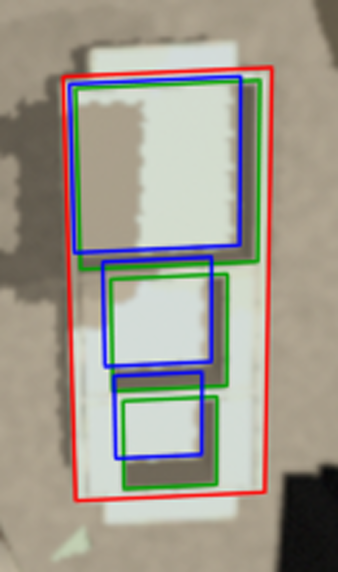

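```bash
cat > fit.py <<'E'
from h import *
from scipy.optimize import minimize
def fit(d,C,gray,x0):
    g=cv2.GaussianBlur(gray.astype(np.float32),(0,0),.8);gx=cv2.Sobel(g,5,1,0);gy=cv2.Sobel(g,5,0,1)
    t=np.linspace(.04,.96,40)[:,None]
    def score(p):
        r=p[2];Rm=np.array([[np.cos(r),-np.sin(r)],[np.sin(r),np.cos(r)]]);s=0
        for cy,hx,hy,z,w in((0,.035,.0765,.067,2),(.0415,.031,.031,.067,1),(-.014,.0205,.0205,.067,1),(-.0555,.017,.017,.067,1),(.0415,.031,.031,.036,.7),(-.014,.0205,.0205,.036,.7),(-.0555,.017,.017,.036,.7)):
            q=np.array([(-1,-1),(1,-1),(1,1),(-1,1)])*[hx,hy]+[0,cy]
            for i in range(4):
                L=(q[i]*(1-t)+q[(i+1)%4]*t)@Rm.T+p[:2]
                uv=proj(d,C,np.c_[L,np.full(len(L),z)]).astype(np.float32);n=uv[-1]-uv[0];n=n[::-1]*[1,-1]/np.hypot(*n)
                m=lambda G:cv2.remap(G,uv[None,:,0],uv[None,:,1],1)[0]
                s+=w*abs(np.mean(m(gx)*n[0]+m(gy)*n[1]))
        return -s
    b=min((minimize(score,np.array(x0)+[a,c,e],method="Nelder-Mead",options=dict(initial_simplex=np.array(x0)+[a,c,e]+np.array([[0,0,0],[.003,0,0],[0,.003,0],[0,0,.03]]))) for a in(-.003,0,.003) for c in(-.003,0,.003) for e in(-.03,0.02)),key=lambda o:o.fun)
    return b.x,b.fun
E
python3 - <<'E'
from fit import *
for n,f,C in(("wrist","w1",None),("scene","scene0",None)):
    d=get_image(n);C=cam(d,np.load("T1.npy"));a=cv2.imread(f"pics/{f}.png",0)
    x,s=fit(d,C,a,(.586,-.089,-.19));print(n,x.round(4),np.degrees(x[2]).round(2),s)
E
```

```text
wrist [ 0.5864 -0.0905 -0.1599] -9.16 -3378.293333668458
scene [ 0.5873 -0.0869 -0.1409] -8.07 -4034.149592396163
```

```bash
python3 -m crank '[[[6,-22.7,20,0,-1],[6,-22.7,20,0,-1],[6,-22.7,20,0,-1],[6,-22.7,20,0,-1],[6.3,-22.5,20,0,-1],[0,0,30,0,-1],[0,0,30,0,-1],[0,0,30,0,-1],[0,0,20,0,-1],[0,0,16,0,-1]]]' 
python3 -m crank '[[[0,0,0,0,-1],[0,0,0,0,-1],[0,0,0,0,1],[0,0,0,0,1],[0,0,0,0,1],[0,0,0,0,1],[0,0,0,0,1],[0,0,0,0,1]]]' 30
python3 -c "
from h import *
print(pose().round(4)[:3,3],to(pose(),(.4264,-.0063,.076)))"
```

```text
time: 3.73
position: [0.4255, -0.006, 0.0747]
tool_rot: [-2.455, -1.958, 0.002]
ft_force: [0.4, 0.2, 0.2]
grip_width: 0.997
grip_force: 0.0
time: 4.4
position: [0.4271, -0.0061, 0.0771]
tool_rot: [2.454, 1.96, 0.001]
ft_force: [-0.9, 0.2, 2.3]
grip_width: 0.71
grip_force: 30.0
[ 0.4271 -0.0061  0.0771] [-0.3 -0.7  1.1]
```

```bash
python3 -m crank '[[[0,0,-25,0,1],[0,0,-35,0,1],[0,0,-30,0,1],[0,20,0,0,1],[0,25,0,0,1],[0,25,0,0,1],[0,10,0,0,1],[0,0,0,0,1],[0,0,0,0,1]]]'
python3 - <<'E'
from fit import *
T=pose();print(T.round(4)[:3,3]);np.save("T2.npy",T)
d=get_image("wrist");C=cam(d,T);a=d["pixels"][:,:,::-1].copy();cv2.imwrite("pics/w2.png",a)
x,s=fit(d,C,cv2.cvtColor(a,6),(.587,-.0895,-.16));print(x.round(4),s)
r=x[2];Rm=np.array([[np.cos(r),-np.sin(r)],[np.sin(r),np.cos(r)]])
img=cv2.resize(a,None,fx=2,fy=2,interpolation=cv2.INTER_CUBIC)
for cy,hx,hy,z in((0,.035,.0765,.067),(.0415,.031,.031,.067),(-.014,.0205,.0205,.067),(-.0555,.017,.017,.067),(.0415,.031,.031,.036),(-.014,.0205,.0205,.036),(-.0555,.017,.017,.036)):
    P=[np.r_[x[:2]+Rm@[u*hx,cy+v*hy],z] for u,v in((-1,-1),(1,-1),(1,1),(-1,1))]
    cv2.polylines(img,[np.int32((proj(d,C,P)+.5)*2*8-4)],True,(0,0,255) if z>.05 else (255,0,0),1,cv2.LINE_AA,3)
cv2.imwrite("pics/o2.png",img[0:560,380:1060])
E
```

```text
time: 5.15
position: [0.5043, -0.0235, 0.166]
tool_rot: [-2.453, -1.959, 0.001]
ft_force: [0.9, 0.8, -0.4]
grip_width: 0.709
grip_force: 30.0
[ 0.5043 -0.0235  0.166 ]
[ 0.5867 -0.0909 -0.1685] -1741.9433124923717
```

View pics/o2.png

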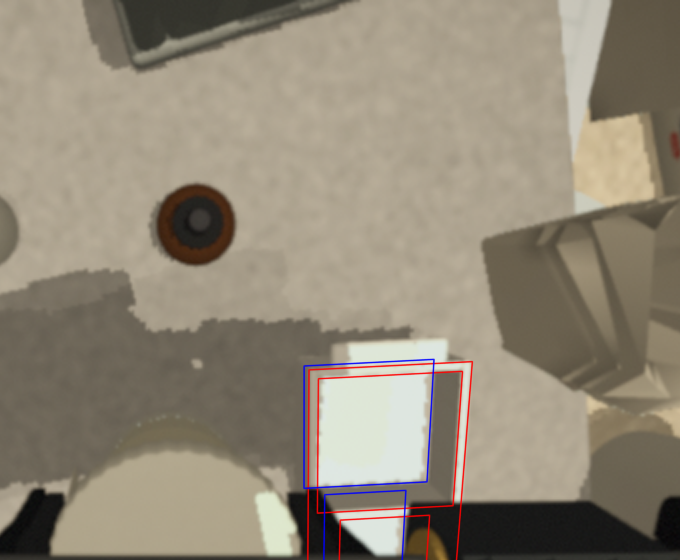

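The overlay sits on the tray's rim and on the cup compartment's floor (white square near (372,430)). The tray is at (0.5866,-0.0905) with a yaw of -9.4°.

```bash
python3 -m crank '[[[-1.5,23,0,0,1],[-1.5,25,0,0,1],[-1.5,25,0,0,1],[-1.5,19.6,0,0,1],[0,0,20,0,1],[0,0,20,0,1],[0,0,0,0,1],[0,0,0,0,1]]]' 
python3 -c "
from h import *
T=pose();print(T[:3,3].round(4),to(T,(.5934,-.0496,.081)));p=T[:3,:3];print(p.round(3))"
```

```text
time: 5.87
position: [0.592, -0.0498, 0.1258]
tool_rot: [-2.453, -1.96, 0.004]
ft_force: [0.6, -0.4, -0.6]
grip_width: 0.711
grip_force: 30.0
[ 0.592  -0.0498  0.1258] [ 0.5  1.4 44.8]
[[ 0.221  0.975 -0.003]
 [ 0.975 -0.221 -0.   ]
 [-0.001 -0.003 -1.   ]]
```

```bash
python3 -m crank '[[[0.5,1.2,10,0,1],[0,0,10,0,1],[0,0,8,0,1],[0,0,6,0,1],[0,0,4,0,1],[0,0,3,0,1],[0,0,3,0,1],[0,0,0,0,1]]]' 
python3 -c "
from h import *
T=pose();print(T[:3,3].round(4),to(T,(.5934,-.0496,.081)))"
```

```text
time: 6.53
position: [0.5947, -0.0498, 0.082]
tool_rot: [-2.454, -1.96, 0.001]
ft_force: [0.2, 0.5, -0.3]
grip_width: 0.711
grip_force: 30.0
[ 0.5947 -0.0498  0.082 ] [-0.1 -1.4  1. ]
```

```bash
python3 -m crank '[[[0,0,1.5,0,1],[0,0,0,0,1],[0,0,0,0,-0.8],[0,0,0,0,-1],[0,0,0,0,-1],[0,0,0,0,-1],[0,0,-25,0,-1],[0,0,-35,0,-1],[0,0,-30,0,-1],[0,0,0,0,-1]]]' 
python3 -c "
from h import *
T=pose();print(T[:3,3].round(4),to(T,(.4380,.0793,.068)))
a=get_image('scene')['pixels'][165:265,285:395,::-1]
w=get_image('wrist')['pixels'][:,:,::-1]
b=cv2.resize(a,None,fx=4,fy=4,interpolation=2);v=cv2.resize(w,(350,262))
o=np.zeros((400,800,3),np.uint8);o[:400,:440]=b;o[:262,450:]=v;cv2.imwrite('pics/p3.png',o)"
```

```text
time: 7.37
position: [0.599, -0.0495, 0.1779]
tool_rot: [2.449, 1.956, 0.012]
ft_force: [1.3, 0.8, 1.4]
grip_width: 0.997
grip_force: 0.0
[ 0.599  -0.0495  0.1779] [  89.9 -186.6  108. ]
```

View pics/p3.png

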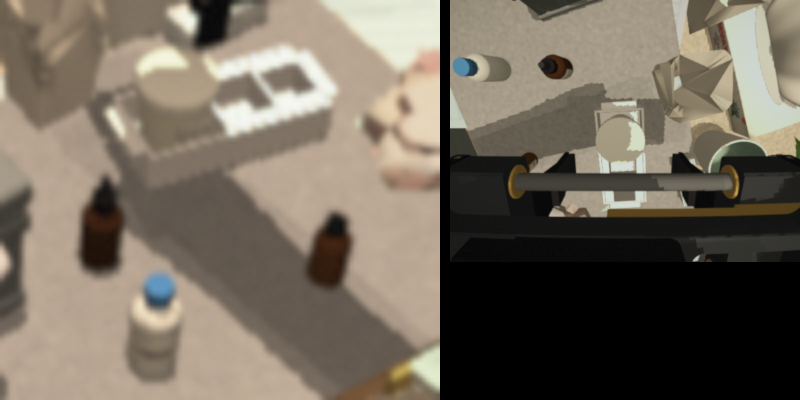

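The cup stands in its compartment, released (left crop at (178,95)). The squeeze bottle is next.

```bash
python3 -m crank '[[[10,-20,0,0,-1],[11.5,-24,0,0,-1],[11.5,-24,0,0,-1],[11.5,-24,0,0,-1],[11.5,-24,0,0,-1],[11.5,-24,0,0,-1],[11.5,-24,0,0,-1],[10,-22,20,0,-1],[0,0,10,0,-1],[0,0,0,0,-1]]]' 
python3 -c "
from h import *
T=pose();print(T[:3,3].round(4),to(T,(.4380,.0793,.069)))"
```

```text
time: 8.3
position: [0.4303, 0.0778, 0.1381]
tool_rot: [-2.452, -1.961, 0.008]
ft_force: [0.2, -1.3, 0.4]
grip_width: 0.995
grip_force: 0.0
[0.4303 0.0778 0.1381] [ 3.3  7.5 69.1]
```

```bash
python3 -m crank '[[[2.5,6,20,0,-1],[0,0,20,0,-1],[0,0,18,0,-1],[0,0,10,0,-1],[0,0,0,0,-1],[0,0,0,0,1],[0,0,0,0,1],[0,0,0,0,1],[0,0,0,0,1],[0,0,0,0,1]]]' 15
python3 -m crank '[[[0,0,0,0,1],[0,0,0,0,1],[0,0,0,0,1]]]'
python3 -c "
from h import *
T=pose();print(T[:3,3].round(4),to(T,(.4380,.0793,.069)))"
```

```text
time: 9.13
position: [0.4403, 0.0791, 0.0737]
tool_rot: [2.454, 1.96, 0.001]
ft_force: [0.4, -0.0, 0.6]
grip_width: 0.709
grip_force: 0.0
time: 9.38
position: [0.4398, 0.0791, 0.0732]
tool_rot: [2.454, 1.96, 0.0]
ft_force: [0.2, 0.4, 0.9]
grip_width: 0.48
grip_force: 0.0
[0.4398 0.0791 0.0732] [-0.2 -1.8  4.2]
```

```bash
python3 -m crank '[[[0,-1.5,3.5,0,0.04],[0,0,0,0,1],[0,0,0,0,1],[0,0,0,0,1],[0,0,0,0,1]]]' 15
python3 -c "
from h import *
T=pose();print(T[:3,3].round(4))"
```

```text
time: 9.8
position: [0.4381, 0.0795, 0.0694]
tool_rot: [-2.455, -1.96, 0.0]
ft_force: [0.3, 0.1, -1.0]
grip_width: 0.396
grip_force: 15.0
[0.4381 0.0795 0.0694]
```

```bash
python3 -m crank '[[[0,0,-25,0,1],[0,0,-35,0,1],[0,0,-35,0,1],[0,0,-16,0,1],[-10,12,0,0,1],[-17,21,0,0,1],[-17,21,0,0,1],[-17,21,0,0,1],[-17,21,0,0,1],[-17,21,0,0,1]]]' 
python3 -m crank '[[[-17,21,0,0,1],[-17,21,0,0,1],[-11,14,0,0,1],[-7.5,9.8,0,0,1],[0,0,10,0,1],[0,0,20,0,1],[0,0,10,0,1],[0,0,0,0,1],[0,0,0,0,1]]]' 
python3 -c "
from h import *
T=pose();print(T[:3,3].round(4),to(T,(.5843,-.1043,.0734)))"
```

```text
time: 10.63
position: [0.5317, -0.0411, 0.1789]
tool_rot: [-2.455, -1.959, 0.002]
ft_force: [0.6, 1.2, -0.2]
grip_width: 0.395
grip_force: 15.0
time: 11.38
position: [0.5828, -0.1038, 0.1396]
tool_rot: [-2.452, -1.961, 0.002]
ft_force: [0.0, 0.1, -1.2]
grip_width: 0.398
grip_force: 15.0
[ 0.5828 -0.1038  0.1396] [-0.2  1.7 66.2]
```

```bash
python3 -m crank '[[[0,1.2,20,0,1],[0,0,13,0,1],[0,0,8,0,1],[0,0,7,0,1],[0,0,6,0,1],[0,0,5,0,1],[0,0,4,0,1],[0,0,2,0,1],[0,0,0,0,1]]]' 
python3 -c "
from h import *
T=pose();print(T[:3,3].round(4),to(T,(.5843,-.1043,.0734)))"
```

```text
time: 12.13
position: [0.5849, -0.105, 0.0752]
tool_rot: [-2.455, -1.96, 0.001]
ft_force: [0.3, 0.2, -0.3]
grip_width: 0.4
grip_force: 15.0
[ 0.5849 -0.105   0.0752] [ 0.6 -0.7  1.8]
```

```bash
python3 -m crank '[[[0,0,1.5,0,1],[0,0,0,0,1],[0,0,0,0,0],[0,0,0,0,-0.3],[0,0,0,0,-0.3],[0,0,0,0,-0.3],[0,0,-25,0,-0.3],[0,0,-30,0,-0.3],[0,0,-35,0,-0.3],[0,0,0,0,-0.3]]]'
python3 - <<'E'
from h import *
T=pose();print(T[:3,3].round(4),to(T,(.4345,-.0665,.065)))
a=get_image('scene')['pixels'][165:265,285:395,::-1];np.save("T4.npy",T)
w=get_image('wrist')['pixels'][:,:,::-1];cv2.imwrite("pics/w4.png",w)
b=cv2.resize(a,None,fx=4,fy=4,interpolation=2);v=cv2.resize(w[:320],(640,366))
o=np.zeros((400,440,3),np.uint8);o[:400,:440]=b;cv2.imwrite('pics/p4.png',o)
E
```

```text
time: 12.97
position: [0.5893, -0.1051, 0.1714]
tool_rot: [2.448, 1.955, 0.011]
ft_force: [1.4, 0.9, 1.6]
grip_width: 0.648
grip_force: 0.0
[ 0.5893 -0.1051  0.1714] [   3.4 -160.7  104.5]
```

View pics/p4.png

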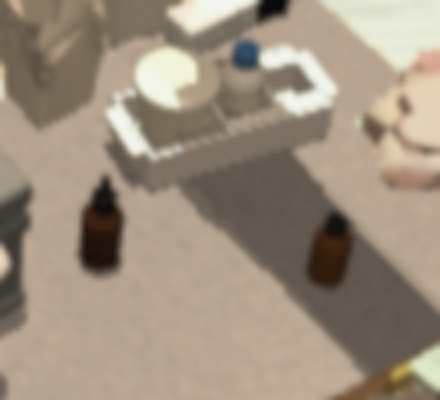

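Cup and squeeze bottle stand in their compartments (crop (178,95) and (245,80)). The oil bottle is at crop (330,250), still standing.

```bash
python3 -m crank '[[[0.6,-15,0,0,-0.3],[0.6,-22,0,0,-0.3],[0.6,-25,0,0,-0.3],[0.6,-25,0,0,-0.3],[0.6,-25,0,0,-0.3],[0.6,-25,0,0,-0.3],[0.6,-17.8,20,0,-0.3],[0,0,15,0,-0.3],[0,0,0,0,-0.3],[0,0,0,0,-0.3]]]'
python3 - <<'E'
from h import *
T=pose();print(T[:3,3].round(4),to(T,(.4345,-.0665,.065)))
d=get_image('wrist');w=d['pixels'];C=cam(d,T);cv2.imwrite("pics/w5.png",w[:,:,::-1])
u=proj(d,C,[(.4345,-.0665,.091),(.4345,-.0665,.082)]);print(u.round(1))
# dark cap near the expected spot
u0=u[0];x,y=np.int32(u0);g=w.max(2)[max(0,y-40):y+40,x-40:x+40];m=(g<45).astype(np.uint8)
n,l,s,c=cv2.connectedComponentsWithStats(m);print([(s[i].tolist(),(c[i]+[x-40,max(0,y-40)]).round(1).tolist()) for i in range(1,n) if s[i,4]>30])
E
```

```text
time: 13.9
position: [0.4339, -0.0666, 0.128]
tool_rot: [-2.453, -1.959, 0.002]
ft_force: [0.2, 0.1, -0.1]
grip_width: 0.647
grip_force: 0.0
[ 0.4339 -0.0666  0.128 ] [ 0.2  0.7 63. ]
[[278.6 239.6]
 [278.6 235.2]]
[([26, 31, 25, 25, 468], [276.1, 242.1])]
```

```bash
python3 -m crank '[[[-1.3,-1,20,0,-0.3],[0,0,20,0,-0.3],[0,0,13,0,-0.3],[0,0,9,0,-0.3],[0,0,0,0,-0.3],[0,0,0,0,1],[0,0,0,0,1],[0,0,0,0,1],[0,0,0,0,1],[0,0,0,0,1]]]' 15
python3 -m crank '[[[0,0,0,0,1],[0,0,0,0,1],[0,0,0,0,1]]]'
python3 -c "
from h import *
T=pose();print(T[:3,3].round(4))"
```

```text
time: 14.78
position: [0.4342, -0.0679, 0.0676]
tool_rot: [2.454, 1.96, 0.001]
ft_force: [-0.3, 0.8, 0.2]
grip_width: 0.356
grip_force: 0.3
time: 15.03
position: [0.4341, -0.0679, 0.0674]
tool_rot: [2.454, 1.96, 0.0]
ft_force: [-0.6, -0.0, 2.5]
grip_width: 0.315
grip_force: 15.0
[ 0.4341 -0.0679  0.0674]
```

```bash
python3 -m crank '[[[0,0,-20,0,1],[0,0,-30,0,1],[0,0,-30,0,1],[0,0,-15,0,1],[-3,10,0,0,1],[-6,22,0,0,1],[-6,22,0,0,1],[-6,22,0,0,1],[-6,22,0,0,1],[-6,22,0,0,1]]]' 
python3 -m crank '[[[-6,20,0,0,1],[-5.2,16.8,0,0,1],[0,0,10,0,1],[0,0,20,0,1],[0,0,10,0,1],[0,0,0,0,1],[0,0,0,0,1]]]'
python3 - <<'E'
from fit import *
T=pose();print(T[:3,3].round(4),to(T,(.5775,-.1453,.0714)))
d=get_image("wrist");cv2.imwrite("pics/w6.png",d["pixels"][:,:,::-1])
E
```

```text
time: 15.87
position: [0.5441, -0.1272, 0.1616]
tool_rot: [-2.455, -1.96, 0.001]
ft_force: [-0.3, 0.3, -0.3]
grip_width: 0.318
grip_force: 14.9
time: 16.45
position: [0.5758, -0.1451, 0.1212]
tool_rot: [-2.453, -1.96, 0.002]
ft_force: [0.7, 0.3, -0.1]
grip_width: 0.317
grip_force: 14.9
[ 0.5758 -0.1451  0.1212] [ 0.2  1.9 49.8]
```

```bash
python3 -m crank '[[[0,1,12,0,1],[0,0,8,0,1],[0,0,7,0,1],[0,0,6,0,1],[0,0,5,0,1],[0,0,5,0,1],[0,0,4,0,1],[0,0,2,0,1],[0,0,0,0,1]]]' 
python3 -c "
from h import *
T=pose();print(T[:3,3].round(4),to(T,(.5775,-.1453,.0714)))"
```

```text
time: 17.25
position: [0.5776, -0.1457, 0.0725]
tool_rot: [-2.454, -1.96, 0.001]
ft_force: [-0.7, -0.3, -0.4]
grip_width: 0.313
grip_force: 14.9
[ 0.5776 -0.1457  0.0725] [ 0.4 -0.2  1.1]
```

```bash
python3 -m crank '[[[0,0,1,0,1],[0,0,0,0,0.1],[0,0,0,0,0.1],[0,0,0,0,0.1],[0,0,0,0,0.1],[0,0,-20,0,0.1],[0,0,-30,0,0.1],[0,0,-35,0,0.1],[0,0,-25,0,0.1],[0,0,0,0,0.1]]]' 
python3 -m crank '[[[15,-8,-10,0,-0.2],[25,-13,-10,0,-0.2],[30,-15,-10,0,-0.2],[30,-15,-10,0,-0.2],[30,-15,-10,0,-0.2],[30,-15,-10,0,-0.2],[30,-15,-10,0,-0.2],[30,-15,-10,0,-0.2],[30,-15,-10,0,-0.2],[30,-15,0,0,-0.2]]]'
python3 -m crank '[[[25,-10,0,0,-0.2],[13,-3,0,0,-0.2],[0,0,0,-0.1,-0.2],[0,0,0,-0.1,-0.2],[0,0,0,-0.08,-0.2],[0,0,0,0,-0.2],[0,0,0,0,-0.2],[0,0,0,0,-0.2]]]'
python3 - <<'E'
from h import *
T=pose();print(T.round(4));np.save("T7.npy",T)
d=get_image("wrist");w=d["pixels"];cv2.imwrite("pics/w7.png",w[:,:,::-1])
s=get_image("scene")["pixels"];
o=np.zeros((600,800,3),np.uint8);o[:]=0
o[:525,:700]=cv2.resize(w[:420,:],(700,525),interpolation=2)[:,:,::-1]
o[360:600,560:800]=cv2.resize(s[165:245,310:390],(240,240),interpolation=2)[:,:,::-1]
cv2.imwrite("pics/p7.png",o)
E
```

```text
time: 18.08
position: [0.5815, -0.146, 0.1886]
tool_rot: [2.448, 1.955, 0.009]
ft_force: [1.1, 0.6, -0.3]
grip_width: 0.451
grip_force: 0.0
time: 18.92
position: [0.5015, 0.1611, 0.2735]
tool_rot: [2.453, 1.96, 0.002]
ft_force: [0.1, 0.3, 0.4]
grip_width: 0.598
grip_force: 0.0
time: 19.58
position: [0.4975, 0.1986, 0.2717]
tool_rot: [-2.159, -2.282, 0.001]
ft_force: [0.3, -0.7, -0.2]
grip_width: 0.599
grip_force: 0.0
[[-5.520e-02  9.985e-01 -6.000e-04  4.975e-01]
 [ 9.985e-01  5.520e-02 -4.000e-04  1.986e-01]
 [-3.000e-04 -6.000e-04 -1.000e+00  2.717e-01]
 [ 0.000e+00  0.000e+00  0.000e+00  1.000e+00]]
```

View pics/p7.png

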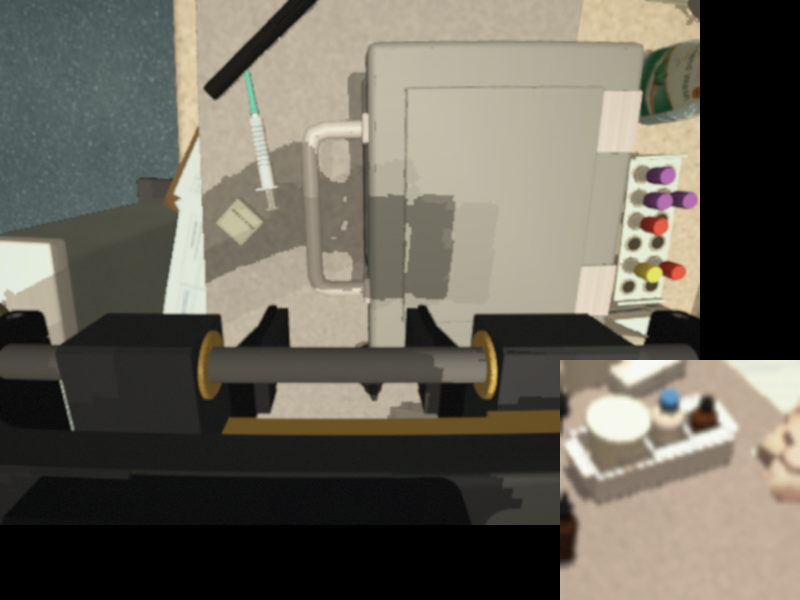

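All three items stand in the tray (inset: cup (617,435), blue cap (668,402), oil (703,412)). The handle bar runs from about (312,140) to (315,285), with its middle near (313.5,211).

Run:
```python
from h import *
T=np.load("T7.npy");d=get_image("wrist");C=cam(d,T)
f=lambda x,y,z:unproj(d,C,((x+.5)*.8-.5,(y+.5)*.8-.5),z)
a,b,m=f(311.5,150,.149),f(315,275,.149),f(313.5,211,.149);print(a,b,m)
for p in((370,45),(370,300),(643,45)):print(f(*p,.160))
print(to(pose(),m))
```

```text
[0.46829465 0.27706529 0.149     ] [0.47387925 0.18549287 0.149     ] [0.47114932 0.23422928 0.149     ]
[0.50426798 0.34386132 0.16      ]
[0.51631804 0.17162876 0.16      ]
[0.68294769 0.35773256 0.16      ]
[ 37.2 -24.7 122.9]
```

```bash
python3 -m crank '[[[7,-5,0,0,0.3],[12,-8,0,0,0.3],[12,-8,0,0,0.3],[6,-3.7,0,0,0.3],[0,0,20,0,0.3],[0,0,30,0,0.3],[0,0,20,0,0.3],[0,0,0,0,0.3],[0,0,0,0,0.3]]]' 25
python3 - <<'E'
from h import *
T=pose();print(T[:3,3].round(4),to(T,(.4711,.234,.133)),ctrl.get_state()["grip_width"])
d=get_image("wrist");w=d["pixels"];C=cam(d,T);cv2.imwrite("pics/w8.png",w[:,:,::-1])
print(proj(d,C,[(.4711-.0035*k,.234+.05*k,.149) for k in(0,.4,.8)]).round(1))
g=cv2.cvtColor(w,cv2.COLOR_RGB2GRAY)
for y in(100,120,140,160):print(y,g[y,180:300:3].tolist())
E
```

```text
time: 20.48
position: [0.4703, 0.2345, 0.2018]
tool_rot: [-2.155, -2.285, 0.002]
ft_force: [0.2, 0.1, 0.7]
grip_width: 0.352
grip_force: 0.0
[0.4703 0.2345 0.2018] [-0.5  0.9 68.8] 0.3523039842513172
[[278.6 233. ]
 [278.3 206.4]
 [278.  178.4]]
100 [31, 25, 51, 158, 189, 194, 196, 194, 190, 185, 189, 168, 192, 192, 190, 191, 192, 192, 189, 192, 191, 189, 188, 191, 196, 195, 199, 196, 190, 195, 195, 191, 194, 195, 195, 192, 193, 196, 193, 195]
120 [197, 199, 194, 192, 192, 192, 195, 191, 193, 193, 181, 188, 161, 118, 137, 138, 137, 135, 132, 132, 133, 134, 136, 190, 198, 195, 191, 194, 196, 193, 191, 193, 196, 195, 196, 191, 189, 193, 193, 188]
140 [192, 188, 182, 141, 138, 138, 136, 133, 133, 135, 137, 195, 220, 229, 219, 143, 137, 135, 136, 137, 135, 135, 136, 136, 132, 138, 197, 193, 137, 137, 134, 132, 132, 126, 125, 124, 121, 121, 123, 120]
160 [132, 135, 135, 133, 135, 135, 137, 122, 122, 123, 122, 121, 182, 218, 217, 200, 137, 119, 119, 122, 121, 118, 121, 124, 123, 122, 121, 123, 125, 125, 125, 181, 207, 226, 229, 221, 216, 209, 203, 200]
```

Run:
```python
import cv2
g=cv2.imread("pics/w8.png",0)
for y in(165,175,185,195,205,215):print(y,g[y,255:330:2].tolist())
```

```text
165 [125, 124, 123, 122, 119, 118, 119, 125, 173, 197, 209, 221, 231, 221, 212, 196, 167, 141, 127, 120, 117, 116, 119, 163, 169, 134, 121, 120, 122, 123, 122, 94, 83, 77, 110, 114, 148, 125]
175 [123, 123, 123, 124, 122, 120, 119, 129, 141, 148, 155, 158, 173, 206, 176, 129, 123, 123, 124, 124, 124, 123, 121, 141, 166, 121, 124, 124, 121, 117, 114, 90, 79, 81, 111, 116, 162, 114]
185 [117, 118, 116, 115, 117, 122, 123, 127, 140, 147, 153, 156, 152, 146, 132, 116, 123, 123, 123, 122, 122, 120, 121, 167, 163, 127, 122, 123, 123, 122, 119, 89, 71, 87, 111, 119, 176, 95]
195 [124, 121, 123, 125, 123, 118, 115, 124, 139, 147, 152, 156, 151, 147, 134, 117, 123, 124, 123, 121, 122, 122, 128, 175, 170, 120, 122, 124, 124, 121, 117, 89, 66, 89, 112, 121, 191, 81]
205 [118, 118, 118, 117, 119, 118, 116, 122, 138, 146, 151, 155, 151, 147, 134, 118, 119, 123, 125, 126, 124, 121, 119, 122, 124, 124, 122, 122, 121, 121, 116, 89, 63, 92, 113, 123, 186, 75]
215 [182, 184, 182, 182, 156, 120, 120, 121, 136, 145, 151, 155, 152, 147, 136, 119, 118, 118, 119, 121, 122, 122, 126, 177, 177, 129, 122, 121, 118, 118, 115, 89, 64, 95, 113, 130, 165, 75]
```

```bash
python3 -m crank '[[[0,0,20,0,0.3],[0,0,20,0,0.3],[0,0,18,0,0.3],[0,0,10,0,0.3],[0,0,0,0,0.3],[0,0,0,0,1],[0,0,0,0,1],[0,0,0,0,1],[0,0,0,0,1],[0,0,0,0,1]]]' 30
python3 -m crank '[[[0,0,0,0,1],[0,0,0,0,1]]]'
python3 - <<'E'
from h import *
T=pose();print(T[:3,3].round(4))
P=T[:3,3]
yaw=np.radians(4);hx=np.array([np.cos(yaw),np.sin(yaw),0]);
prev=P;th=np.radians
def h(t):return np.array([-.222*np.cos(t)+.010*np.sin(t),.222*np.sin(t)+.010*np.cos(t)])
for a in range(4,61,4):
    b=h(th(a))-h(th(a-4));w=hx*b[0]+np.array([0,0,b[1]]);print(a,(1000*(T[:3,:3].T@w)).round(1), (P+hx*(h(th(a))-h(0))[0]+[0,0,(h(th(a))-h(0))[1]]).round(4))
E
```

```text
time: 21.37
position: [0.47, 0.2344, 0.135]
tool_rot: [-2.156, -2.284, 0.003]
ft_force: [-4.4, -0.6, 5.8]
grip_width: 0.128
grip_force: 30.0
time: 21.53
position: [0.47, 0.2343, 0.135]
tool_rot: [-2.156, -2.284, 0.003]
ft_force: [-4.8, -0.8, 5.6]
grip_width: 0.127
grip_force: 30.0
[0.47   0.2343 0.135 ]
4 [  0.    1.2 -15.5] [0.4712 0.2344 0.1505]
8 [  0.    2.3 -15.3] [0.4735 0.2346 0.1658]
12 [  0.    3.3 -15.1] [0.4769 0.2348 0.1809]
16 [  0.    4.4 -14.9] [0.4813 0.2351 0.1958]
20 [  0.1   5.4 -14.5] [0.4868 0.2355 0.2103]
24 [  0.1   6.4 -14.1] [0.4932 0.236  0.2244]
28 [  0.1   7.4 -13.6] [0.5006 0.2365 0.2381]
32 [  0.1   8.3 -13.1] [0.5089 0.2371 0.2511]
36 [  0.1   9.2 -12.5] [0.5182 0.2377 0.2636]
40 [  0.1  10.1 -11.8] [0.5282 0.2384 0.2754]
44 [  0.1  10.9 -11.1] [0.5391 0.2392 0.2864]
48 [  0.1  11.6 -10.3] [0.5507 0.24   0.2967]
52 [ 0.1 12.3 -9.4] [0.563  0.2408 0.3061]
56 [ 0.1 12.9 -8.6] [0.5759 0.2417 0.3146]
60 [ 0.2 13.5 -7.6] [0.5894 0.2427 0.3223]
```

```bash
python3 -m crank '[[[0,0.5,-7.7,0,1],[0,0.7,-7.8,0,1],[0,1.1,-7.7,0,1],[0,1.2,-7.6,0,1],[0,1.6,-7.6,0,1],[0,1.7,-7.5,0,1],[0,2.1,-7.5,0,1],[0,2.3,-7.4,0,1],[0,0,0,0,1]]]' 35
python3 -c "
from h import *
T=pose();print(T.round(4)[:3]); print(to(T,(.4813,.2351,.1958)))"
```

```text
time: 22.28
position: [0.481, 0.2352, 0.1964]
tool_rot: [-2.155, -2.283, 0.004]
ft_force: [-7.3, 0.6, -1.3]
grip_width: 0.126
grip_force: 35.0
[[-5.770e-02  9.983e-01 -2.800e-03  4.810e-01]
 [ 9.983e-01  5.770e-02 -4.000e-04  2.352e-01]
 [-3.000e-04 -2.900e-03 -1.000e+00  1.964e-01]]
[-0.1  0.3  0.6]
```

```bash
python3 -m crank '[[[0,2.6,-7.3,0,1],[0,2.8,-7.2,0,1],[0,3.1,-7.1,0,1],[0,3.3,-7,0,1],[0,3.6,-6.9,0,1],[0,3.8,-6.7,0,1],[0,4.1,-6.6,0,1],[0,4.2,-6.5,0,1],[0,0,0,0,1]]]'
python3 -m crank '[[[0,4.5,-6.3,0,1],[0,4.7,-6.2,0,1],[0,5,-6,0,1],[0,5.1,-5.8,0,1],[0,5.4,-5.6,0,1],[0,5.5,-5.5,0,1],[0,5.7,-5.2,0,1],[0,5.9,-5.1,0,1],[0,0,0,0,1]]]'
python3 -c "
from h import *
T=pose(); print(to(T,(.5507,.24,.2967)))"
```

```text
time: 23.03
position: [0.5077, 0.2372, 0.2522]
tool_rot: [-2.153, -2.283, 0.005]
ft_force: [-11.9, -0.0, 3.7]
grip_width: 0.126
grip_force: 35.0
time: 23.78
position: [0.5497, 0.2404, 0.3]
tool_rot: [-2.153, -2.284, 0.001]
ft_force: [-12.5, 0.4, 12.6]
grip_width: 0.123
grip_force: 35.0
[-0.5  1.   3.3]
```

```bash
python3 -m crank '[[[0,5.4,-5.6,0,1],[0,5.6,-5.4,0,1],[0,5.8,-5.1,0,1],[0,6,-4.8,0,1],[0,5,-3.3,0,1],[0,4,-2.3,0,1],[0,2.9,-1.6,0,1],[0,0,0,0,1],[0,0,0,0,1],[0,0,0,0,1]]]'
python3 - <<'E'
from h import *
T=pose();P=T[:3,3];print(P.round(4))
z=P[2]+.014-.139;x=-.222+np.hypot(*(P-[.47,.2343,0])[:2]);print(np.degrees(np.arctan2(z,-x))-np.degrees(np.arctan2(10,222)),np.hypot(x,z))
# lid front top edge visible? project lid model in scene for several angles and compare gradient
d=get_image("scene");np.save("s9.npy",d["pixels"]);cv2.imwrite("pics/s9.png",d["pixels"][:,:,::-1])
d2=get_image("side");cv2.imwrite("pics/d9.png",d2["pixels"][:,:,::-1])
from scipy.ndimage import map_coordinates as mc
yaw=np.radians(4);ex=np.array([np.cos(yaw),np.sin(yaw),0]);ey=np.array([-np.sin(yaw),np.cos(yaw),0]);ez=np.array([0,0,1.])
H=np.array([.471,.234,0])+.222*ex+[0,0,.139]
for n,dd in(("scene",d),("side",d2)):
    g=cv2.GaussianBlur(cv2.cvtColor(dd["pixels"],7).astype(np.float32),(0,0),1.2);out=[]
    for a in np.arange(40,80,1.):
        t=np.radians(a);u=-np.cos(t)*ex+np.sin(t)*ez;s=0
        nn=np.sin(t)*ex+np.cos(t)*ez
        for e in(.021,-.003):  # top & underside front edges
            vals=[]
            for k in(-.0015,.0015):
                L=[H+(.182+2*k)*u+e*nn+y*ey for y in np.linspace(.01,.1,60) ] 
                uv=proj(dd,cam(dd),L);vals.append(mc(g,[uv[:,1],uv[:,0]],order=1).mean())
            s+=abs(vals[1]-vals[0])
        out.append((round(s,1),a))
    print(n,sorted(out)[::-1][:6])
E
```

```text
time: 24.62
position: [0.5859, 0.2431, 0.3258]
tool_rot: [-2.153, -2.284, -0.006]
ft_force: [-2.7, 4.8, -0.0]
grip_width: 0.123
grip_force: 34.9
[0.5859 0.2431 0.3258]
59.65114033877905 0.22695988324308813
scene [(np.float32(21.1), np.float64(69.0)), (np.float32(20.4), np.float64(61.0)), (np.float32(19.4), np.float64(70.0)), (np.float32(16.9), np.float64(62.0)), (np.float32(13.5), np.float64(58.0)), (np.float32(13.2), np.float64(68.0))]
side [(np.float32(38.9), np.float64(79.0)), (np.float32(30.6), np.float64(78.0)), (np.float32(26.0), np.float64(74.0)), (np.float32(26.0), np.float64(73.0)), (np.float32(21.1), np.float64(66.0)), (np.float32(19.4), np.float64(72.0))]
```

```bash
python3 -m crank '[[[0,0,0,0,1],[0,0,0,0,1],[0,0,0,0,1],[0,0,0,0,1],[0,0,0,0,1],[0,0,0,0,1],[0,0,0,0,1],[0,0,0,0,1],[0,0,0,0,1],[0,0,0,0,1]]]'
python3 - <<'E'
from h import *
# tray items still standing: change between p7-time and now in tray area of scene
a=get_image("scene")["pixels"];b=np.load("s9.npy");print(np.abs(a[170:265,300:395].astype(int)-b[170:265,300:395]).mean(), ctrl.get_state()["ft_force"].round(1))
E
```

```text
time: 25.55
position: [0.5858, 0.2431, 0.3258]
tool_rot: [-2.153, -2.285, -0.006]
ft_force: [-2.9, 4.9, -0.7]
grip_width: 0.125
grip_force: 34.9
0.46928901200369344 [-2.9  5.  -0.5]
```

```bash
python3 -c "
from bench import job
print(job.close_job())"
```

```text
the job is handed in; nothing more can be done
None
```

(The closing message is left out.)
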